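Lay the mailing carton down in the taped rectangle and print its label

ROBOT

A 7-joint arm with a two-finger parallel gripper is mounted at the origin on the work surface. World frame = base frame: x ahead of the robot, y to its left, z up, the work surface at z = 0. Lengths are in m, angles in rad, forces in N, time in s.
With the tool pointing down it reaches from about 0.4 to 0.9 m from the base axis. Payload 5.6 kg.
Tool frame: the origin (TCP) lies at the centre of the arm's flange, where the gripper is bolted on; the fingertips stand 190 mm ahead of it and the grasp point (between the pads) lies 171 mm ahead of it; z points along the fingers, y is the direction in which the jaws open and shut (so a half turn about z gives the same grasp; the last joint's range is limited). The gripper opens to 92 mm and grips with 3 to 60 N. Pads are 20 mm wide; open, the fingers measure 128 mm over their backs; the gripper's body (75 mm by 189 mm) begins 69 mm behind the grasp point.
Start: joints at [-0.043, 0.468, -0.012, 1.603, 0.006, 1.071, -0.056], TCP at [0.65, -0, 0.405] pointing down, gripper open.
Joint ranges: [-2.53, 2.53], [-0.31, 2.02], [-1.57, 1.55], [0.28, 2.44], [-1.29, 4.43], [0.15, 1.84], [-2.92, 2.92]. Speed limits (rad/s): [2.57, 2.57, 3.14, 3.14, 3.14, 3.14, 3.14].

INTERFACE

Orientations are given as a unit quaternion [w, x, y, z].
In Python, from cell import robot gives the robot as it stands. Calls block until the motion is done:
- robot.move_ptp(position, orientation): joint-space move of the TCP to a pose.
- robot.servo_line(position, rot=None, max_speed=0.15, force_limit=None): straight line of the TCP; rot=None keeps the orientation; max_speed is the mean speed in m/s. With force_limit (N) it stops when the force on the tool has changed by that much, and returns True; else False.
- robot.move_j(angles): joint-space move.
- robot.grip(opening, force=None): finger opening in m; force is the grip in N (None keeps the last); returns when the fingers have stopped.
- robot.pause(seconds).
- robot.solve_ik(position, orientation): joint angles nearest the present ones, or None.
- robot.read_state(): the state.
- robot.snapshot(name): name is "scene" or "side" or "wrist"; returns the picture (400x640x3 uint8, red, green, blue); there is no depth.
- robot.camera_params(name): a dict with "fx", "fy", "cx", "cy" (pixels), "D" ([k1, k2, p1, p2, k3] as OpenCV has them; the pictures are not rectified), "rvec" (rotation vector, rad) and "tvec" (3), from world to camera coordinates, as OpenCV has them. Camera axes: x right, y down, z forward; pixel columns grow to the right and rows downward; lengths in m; the calibration is good to about 2 mm. A picture is of the moment at which its call begins: read the wrist's pose just before it. camera_params takes no time and is no camera call; for the wrist camera it gives the pose at the moment of the call.
A pose or a line that the arm cannot do raises robot.PlanningError and nothing moves.
- robot.job_done(): hands the job in, once; it reports no verdict.
Trained networks look in the newest picture that a camera, given by its name, has taken for a name from the list of things; names that differ only in an ending like _2 or _b are one class to them, and where a whole thing is asked for, a point or a joint stands for the part that bears it (a point fixed in the world has none). Each returns a list of dicts, best first, with "p" (0 to 1); they miss things now and then, are a little off and sometimes report something else, mostly with a low value. They report only what shows in the picture. A call takes as long as a camera call.
- robot.outline_of(thing, camera): "region" (400x640 bool, what is visible of it) and "box" ([centre column, centre row, width, height] in pixels, round what is visible of it).
The state is a dict: "time": time; "q": joint angles; "joint_velocities": joint speeds; "tau": joint torques, N m; "tool_pos": TCP position; "tool_rot": TCP orientation; "force": force on the tool from outside, world axes, zero at the start; "torque": the same for the moment, N m; "finger_gap": finger opening in m.
Only numpy, scipy, OpenCV 4.12 (cv2) and the standard library are available. Lean on these libraries where they do the work, as an engineer would, in place of code of your own. Each camera call takes 0.05 s, during which the arm holds its last target. There are 200 camera calls.

TASK

Push the taller of the two standing cartons over with the fingertips, so that it falls onto its broad side and lies flat inside the taped rectangle on the desk; then press the label printer's key fully down and let it go. Do not lift the carton, do not press the key before the carton is down, and leave the shorter carton standing and everything else where it is.

Things in the scene. Friction and masses are not known exactly. Their poses are not given: they have to be found in the camera images.
- zone: rectangle of black tape stuck flat on the white desk (no height), 160 mm along its x by 240 mm along its y inside the tape, tape 12 mm wide. Origin at its centre on the desk. The two cartons stand at its two y ends, one at each end (which is where varies), each straddling the end tape: inner face 12 to 28 mm inside the tape's inner edge, so a carton tipped over towards the centre about its inner bottom edge lands inside.
- tall_carton: the taller brown cardboard mailing carton, closed, loose, standing on end: 110 mm along its x, 50 mm thick along its y, 150 mm high along its z; 0.25 to 0.5 kg. Origin at the centre of its underside; its broad faces look along its +y and -y, one of them at the rectangle's centre; turned up to 6 degrees from the rectangle. It tips once leaned about 18 degrees; friction with the desk is ordinary (about 0.5 to 0.7)
- tall_mid (a point): centre of the tall carton, 75 mm above its origin along its z
- corner_a (a point): corner of the tall carton, at half its thickness: x -55, z 0 mm in its frame
- corner_b (a point): the same: x +55, z 0 mm
- corner_c (a point): the same: x -55, z 150 mm
- corner_d (a point): the same: x +55, z 150 mm
- short_carton: the shorter cardboard carton, 110 x 50 x 100 mm high, standing loose at the other end of the rectangle; leave it. Origin at the centre of its underside
- printer: grey desktop label printer, fixed, 180 mm along its x, 150 along its y; its front (-x) half is a flat deck 110 mm high, its back part (local x from -10 to +90 mm) is 140 mm high. Origin at the centre of its underside; it may be turned up to 23 degrees
- print_key (a joint): the printer's round black key, 28 mm across, on the middle of the front deck: 0 is up, 0.006 m is fully down, pressed straight down; a spring brings it back, 5 N at the bottom
- print_key_top (a point): centre of the top face of the print key; moves with it
- glue: glue bottle, 40 mm across, 100 mm high, loose, standing; origin at the centre of its underside
- stapler: black stapler, 40 x 130 (along its y) x 60 mm high, loose; origin at the centre of its underside
- stamp: wooden rubber-stamp handle, 34 mm across, 74 mm high, loose, standing; origin at the centre of its underside
- dispenser: black tape dispenser, 60 x 150 (along its y) x 87 mm high, loose; origin at the centre of its underside
- calculator: desk calculator lying flat, 150 x 100 x 22 mm, loose; origin at the centre of its underside
- mug: white mug, 80 mm across, 95 mm high, loose; origin at the centre of its underside
- pen_cup: black pen cup with pens, 76 mm across, cup 100 mm and pens 150 mm high, loose; origin at the centre of its underside

How it is judged:
By the outcome, as a careful person would: the job done as asked, in the order asked, and still so for the second after the job is handed in, with the robot touching nothing.
It also fails if it takes over 42 s, if anything falls off the work surface, if the arm or the gripper's body presses on something with over 40 N, if the wrist force passes 120 N, or if a joint passes its speed limit or range.

## Working session

There is one attempt and no reset: what is moved stays moved. The work goes in short steps, each a Python script; the robot and the scene stay as the last script left them, time stands still between calls to the robot, and variables do not carry over. Pictures are saved under pics/ and viewed, about 8 in all and at most 12, crops included, and the job is handed in when it is done.

```bash
mkdir -p pics; ls; python3 - <<'E'
from cell import robot
import cv2
for n in ["scene","side"]:
    im=robot.snapshot(n); cv2.imwrite(f"pics/{n}0.png",im[:,:,::-1]); print(n,robot.camera_params(n))
    for t in ["tall_carton","short_carton","printer","print_key","zone","glue","stapler","stamp","dispenser","calculator","mug","pen_cup"]:
        r=robot.outline_of(t,n)
        print(t,[(round(d["p"],2),[round(float(v)) for v in d["box"]]) for d in r[:2]])
s=robot.read_state(); print(s["time"],s["tool_pos"],s["tool_rot"])
E
```

```text
pics
scene {'fx': 469.75349806230173, 'fy': 469.75349806230173, 'cx': 320.9032755046099, 'cy': 206.41015471500344, 'D': array([-0.00923219,  0.        ,  0.        ,  0.        ,  0.        ]), 'rvec': array([ 1.30889895,  1.95769127, -1.11951194]), 'tvec': array([ 0.27142252, -0.11967483,  1.79419871])}
tall_carton [(0.42, [458, 271, 84, 89])]
short_carton []
printer [(0.57, [459, 271, 87, 85])]
print_key [(0.63, [473, 237, 12, 6]), (0.2, [338, 263, 9, 28])]
zone [(0.72, [352, 214, 37, 21]), (0.62, [320, 247, 84, 47])]
glue [(0.76, [304, 257, 18, 34])]
stapler [(0.93, [352, 215, 40, 18])]
stamp [(0.55, [337, 263, 12, 26])]
dispenser [(0.82, [203, 209, 49, 28])]
calculator [(0.78, [463, 225, 35, 35]), (0.75, [322, 245, 79, 47])]
mug [(0.59, [393, 298, 37, 54]), (0.42, [371, 235, 31, 54])]
pen_cup [(0.65, [229, 252, 30, 56])]
side {'fx': 497.5018046437861, 'fy': 497.5018046437861, 'cx': 316.47960547628605, 'cy': 197.93672509048724, 'D': array([-0.00013443,  0.        ,  0.        ,  0.        ,  0.        ]), 'rvec': array([ 2.28628607, -0.8258371 ,  0.30125242]), 'tvec': array([-0.42556429,  0.3068845 ,  1.40923484])}
tall_carton [(0.78, [334, 240, 38, 58]), (0.25, [353, 200, 13, 25])]
short_carton [(0.82, [286, 195, 45, 44]), (0.22, [333, 240, 37, 56])]
printer []
print_key [(0.22, [427, 316, 54, 47]), (0.21, [334, 240, 41, 53])]
zone [(0.61, [311, 231, 93, 75])]
glue [(0.59, [352, 200, 16, 27]), (0.59, [332, 244, 43, 57])]
stapler [(0.68, [275, 245, 38, 42]), (0.58, [196, 198, 49, 41])]
stamp [(0.64, [330, 190, 14, 21]), (0.57, [333, 241, 39, 54])]
dispenser [(0.87, [427, 316, 53, 45]), (0.57, [241, 133, 7, 8])]
calculator [(0.94, [195, 198, 52, 44])]
mug [(0.58, [312, 151, 29, 33])]
pen_cup [(0.71, [412, 216, 31, 48])]
1.3 [ 6.50008259e-01 -6.01848484e-05  4.04692488e-01] [3.29278681e-05 7.07140106e-01 7.07073454e-01 9.68379470e-07]
```

```bash
python3 - <<'E'
import cv2
a=cv2.imread("pics/scene0.png")[150:350,170:530]; b=cv2.imread("pics/side0.png")[100:360,140:480]
cv2.imwrite("pics/a.png",cv2.resize(a,(800,444),interpolation=cv2.INTER_CUBIC)); cv2.imwrite("pics/b.png",cv2.resize(b,(784,600),interpolation=cv2.INTER_CUBIC))
E
```

```text
(no output)
```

View pics/a.png

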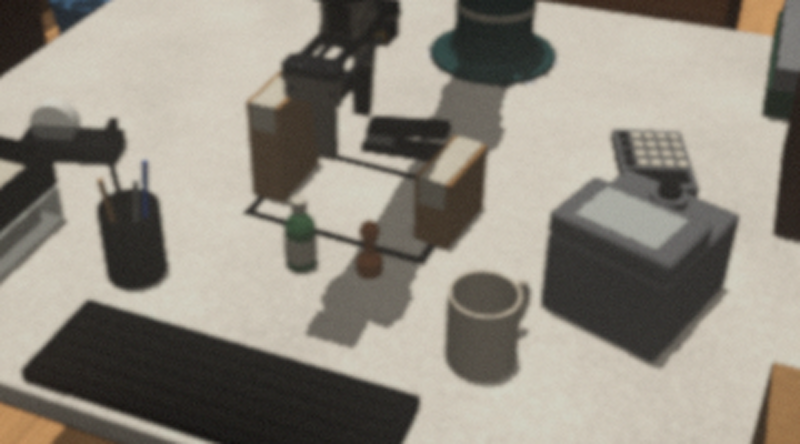

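View pics/b.png

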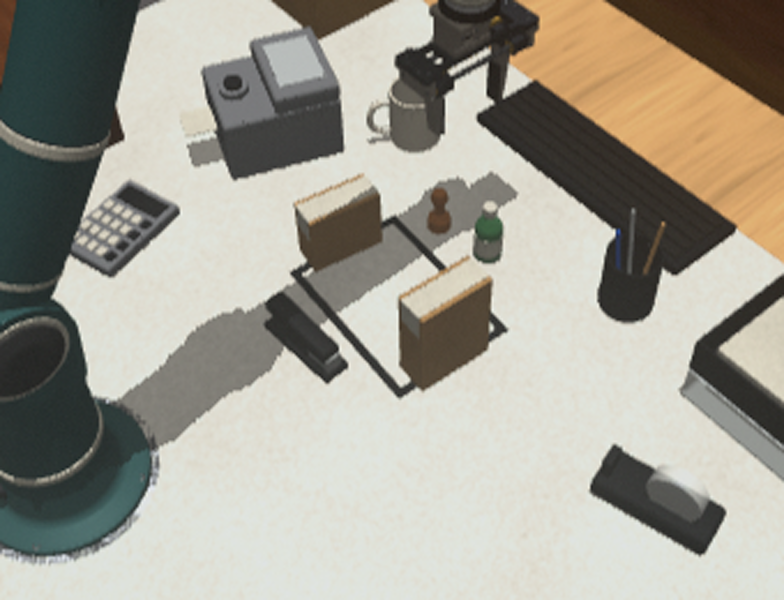

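The side view shows the tall carton at the near (right) end, around crop (445,325). The short one is at (340,225), the printer key at (233,84), and the stapler beside the zone at (305,335). I'll convert these picks to positions.

```bash
cat > h.py <<'E'
import numpy as np, cv2
from cell import robot
def ray(cp,uv,z):
    K=np.array([[cp["fx"],0,cp["cx"]],[0,cp["fy"],cp["cy"]],[0,0,1]])
    n=cv2.undistortPoints(np.array([[uv]],float),K,cp["D"])[0,0]
    R=cv2.Rodrigues(np.array(cp["rvec"]))[0]; c=-R.T@np.array(cp["tvec"]); d=R.T@np.array([n[0],n[1],1])
    return c+d*(z-c[2])/d[2]
def proj(cp,P):
    K=np.array([[cp["fx"],0,cp["cx"]],[0,cp["fy"],cp["cy"]],[0,0,1]])
    return cv2.projectPoints(np.array(P,float),np.array(cp["rvec"]),np.array(cp["tvec"]),K,cp["D"])[0][:,0]
E
python3 - <<'E'
from h import *
np.set_printoptions(precision=3,suppress=True)
cs=robot.camera_params("side"); cc=robot.camera_params("scene")
S=lambda u,v,z: ray(cs,(140+u/2.306,100+v/2.308),z)
C=lambda u,v,z: ray(cc,(170+u/2.222,150+v/2.22),z)
for n,l,z in [("tall bottom",[(424,389),(488,350),(402,372)],0),("tall top",[(400,295),(468,259),(492,278),(424,316)],.15),
 ("short bottom",[(316,269),(382,240)],0),("short top",[(295,202),(362,176),(381,190),(314,216)],.1),
 ("zone outer",[(400,396),(507,328),(293,272),(397,218)],0),("key",[(233,84)],.116),
 ("deck/printer",[(203,66),(219,124),(250,38),(308,28),(342,95)],.11),("glue",[(488,256)],0),("stamp",[(439,228)],0),
 ("stapler top",[(268,297),(345,365)],.05),("pen",[(628,310)],0),("mug",[(413,140)],0)]:
    print(n,[S(*p,z)[:2] for p in l])
print("scene key",C(670,185,.116)[:2],"zone",[C(*p,0)[:2] for p in [(247,211),(424,260)]],"talltop",[C(*p,.15)[:2] for p in [(247,101),(272,110)]])
print("glue",C(300,268,0)[:2],"stamp",C(369,275,0)[:2])
cw=robot.camera_params("wrist"); print(cw)
im=robot.snapshot("wrist"); cv2.imwrite("pics/w0.png",im[:,:,::-1])
E
```

```text
tall bottom [array([ 0.424, -0.189]), array([ 0.53 , -0.196]), array([ 0.419, -0.15 ])]
tall top [array([ 0.425, -0.143]), array([ 0.527, -0.153]), array([ 0.529, -0.195]), array([ 0.427, -0.186])]
short bottom [array([0.437, 0.065]), array([0.543, 0.047])]
short top [array([0.442, 0.108]), array([0.544, 0.088]), array([0.547, 0.05 ]), array([0.447, 0.07 ])]
zone outer [array([ 0.394, -0.177]), array([ 0.574, -0.186]), array([0.409, 0.081]), array([0.587, 0.067])]
key [array([0.505, 0.352])]
deck/printer [array([0.497, 0.423]), array([0.444, 0.298]), array([0.59 , 0.432]), array([0.674, 0.394]), array([0.619, 0.232])]
glue [array([ 0.64 , -0.074])]
stamp [array([0.621, 0.012])]
stapler top [array([0.337, 0.031]), array([ 0.349, -0.123])]
pen [array([ 0.721, -0.269])]
mug [array([0.711, 0.179])]
scene key [0.468 0.343] zone [array([ 0.562, -0.186]), array([0.574, 0.071])] talltop [array([ 0.524, -0.195]), array([ 0.533, -0.154])]
glue [ 0.646 -0.068] stamp [0.627 0.018]
{'fx': 326.2338787668237, 'fy': 326.2338787668237, 'cx': 321.3131659956607, 'cy': 197.45920555104115, 'D': array([-0.009,  0.   ,  0.   ,  0.   ,  0.   ]), 'rvec': array([-2.848,  0.001,  0.001]), 'tvec': array([-0.651, -0.033,  0.393])}
```

View pics/w0.png

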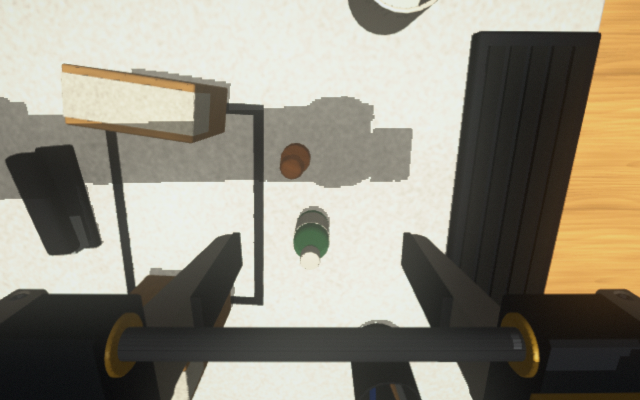

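The wrist view shows the short carton at (145,100) and the stapler at (55,200). The stamp, glue and tape are clear, and the tall carton is hidden behind the left finger at (170,290). Both cameras agree on the tall carton: centre about (0.477, -0.170), yaw about -5°. It sits at the zone's -y end, so I'll push it towards +y.

```bash
python3 - <<'E'
from h import *
from scipy.spatial.transform import Rotation as R
np.set_printoptions(precision=3,suppress=True)
a=np.radians(-5); n=np.array([-np.sin(a),np.cos(a),0])
q=(R.from_euler('z',a)*R.from_quat([.70710678,.70710678,0,0])).as_quat()[[3,0,1,2]]
c=np.array([.477,-.170,0]); z=.325
p=c-n*.070
robot.grip(0.0)
robot.move_ptp([p[0],p[1],.42],q)
robot.servo_line([p[0],p[1],z],max_speed=.2)
f0=robot.read_state()["force"]
cs=robot.camera_params("side")
for d in (-.025,0,.015,.03,.045):
    e=c+n*d; 
    st=robot.servo_line([e[0],e[1],z],max_speed=.07,force_limit=25)
    s=robot.read_state(); print(d,st,s["time"],s["force"]-f0)
    if st: break
robot.pause(.6)
im=robot.snapshot("side"); cv2.imwrite("pics/c.png",cv2.resize(im[160:320,240:440,::-1],(750,600),interpolation=cv2.INTER_CUBIC))
E
```

```text
-0.025 False 5.2667 [ 0.496 -0.159  0.075]
0 False 5.775 [-0.408  1.728  0.266]
0.015 False 6.1417 [-0.144  0.511  0.253]
0.03 False 6.5083 [-0.884  0.86  -0.391]
0.045 False 6.875 [-0.753 -0.124 -0.518]
```

View pics/c.png

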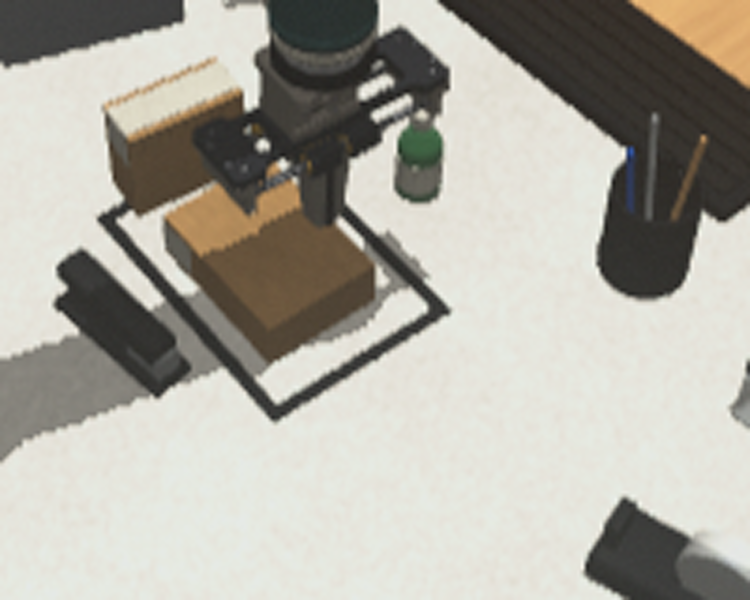

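The carton lies flat inside the tape, with clearance to the tape on all sides and to the short carton. Next I'll retract, look from the wrist, and approach the key.

```bash
python3 - <<'E'
from h import *
np.set_printoptions(precision=3,suppress=True)
s=robot.read_state(); p=s["tool_pos"]
robot.servo_line([p[0],p[1],.43],max_speed=.25)
q0=[0,.70710678,.70710678,0]
robot.move_ptp([.50,.24,.43],q0)
cp=robot.camera_params("wrist"); im=robot.snapshot("wrist"); cv2.imwrite("pics/w1.png",im[:,:,::-1])
np.save("cw1.npy",cp,allow_pickle=True)
im=robot.snapshot("side"); cv2.imwrite("pics/s2.png",cv2.resize(im[160:300,250:420,::-1],(728,600),interpolation=cv2.INTER_CUBIC))
for d in robot.outline_of("print_key","wrist")[:3]:
    v,u=np.nonzero(d["region"]); print(d["p"],d["box"],u.mean(),v.mean(),ray(cp,(u.mean(),v.mean()),.116))
print(robot.read_state()["time"])
E
```

```text
0.89 [318.9, 67.0, 33.2, 36.0] 316.756624141315 64.80961727183514 [0.498 0.347 0.116]
9.6083
```

View pics/w1.png

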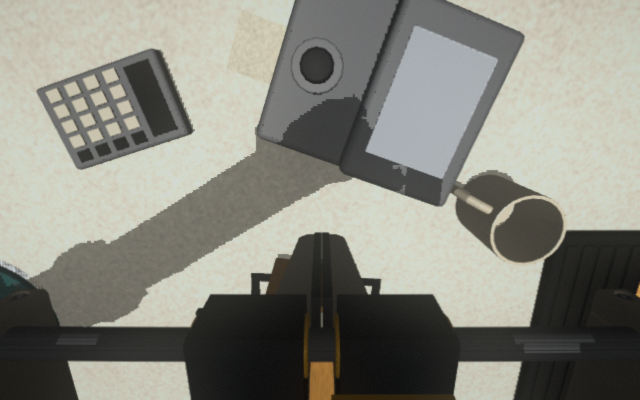

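View pics/s2.png

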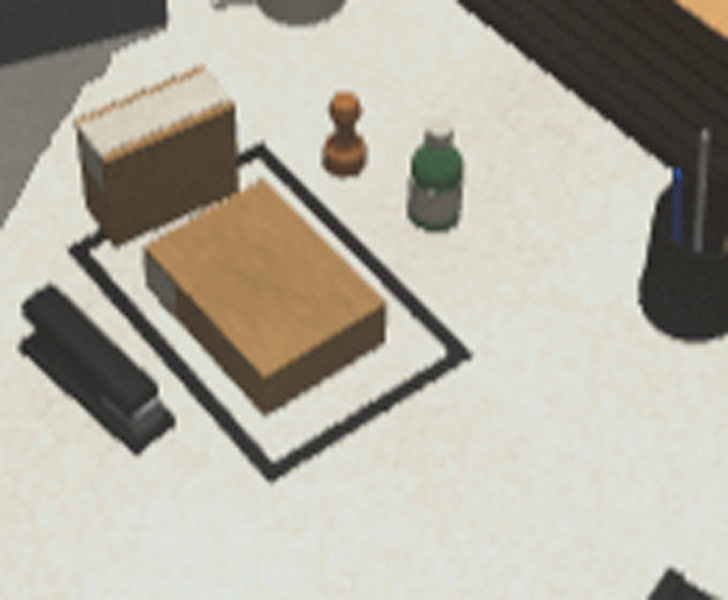

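The carton lies flat inside the tape, and the short carton, stapler, glue and stamp haven't moved. The key shows at wrist pixel (317,66) inside a collar. I'll triangulate it with the side view and press in guarded steps.

```bash
python3 - <<'E'
from h import *
from scipy.optimize import least_squares
from scipy.spatial.transform import Rotation as R
np.set_printoptions(precision=4,suppress=True)
cw=np.load("cw1.npy",allow_pickle=True).item(); cs=robot.camera_params("side")
f=lambda P:np.r_[proj(cw,[P])[0]-(317,66),proj(cs,[P])[0]-(241,136)]
r=least_squares(f,[.5,.35,.116]); k=r.x; print(k,r.fun)
a=np.radians(-23)
q=(R.from_euler('z',a)*R.from_quat([.70710678,.70710678,0,0])).as_quat()[[3,0,1,2]]
robot.move_ptp([k[0],k[1],.345],q)
robot.pause(.2)
cp=robot.camera_params("wrist"); im=robot.snapshot("wrist"); cv2.imwrite("pics/w2.png",im[:,:,::-1])
im=robot.snapshot("side"); cv2.imwrite("pics/s3.png",cv2.resize(im[80:200,190:350,::-1],(800,600),interpolation=cv2.INTER_CUBIC))
print(robot.read_state()["time"],robot.read_state()["tool_pos"])
E
```

```text
[0.4982 0.345  0.1258] [ 0.1884  0.1009 -0.9059  0.0832]
10.5167 [0.4989 0.3439 0.3462]
```

View pics/s3.png

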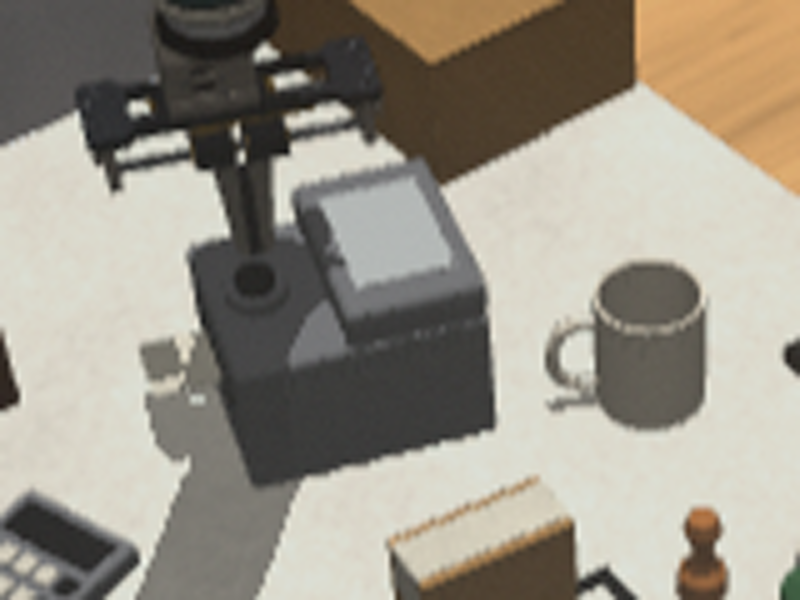

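The closed fingertips taper to about the key's width and are lined up above it. The key stands proud of its collar, so I'll press with force guards.

```bash
python3 - <<'E'
from h import *
np.set_printoptions(precision=4,suppress=True)
x,y=.4985,.345
robot.servo_line([x,y,.335],max_speed=.05); robot.pause(.2)
f0=robot.read_state()["force"]
st=robot.servo_line([x,y,.295],max_speed=.02,force_limit=1.5)
s=robot.read_state(); z=s["tool_pos"][2]; print(st,s["time"],s["tool_pos"],s["force"]-f0)
if st:
    t=z
    for i in range(14):
        t-=.001; robot.servo_line([x,y,t],max_speed=.01)
        s=robot.read_state(); f=s["force"]-f0; print(round(t,4),s["tool_pos"],f)
        if f[2]>14: break
    im=robot.snapshot("side"); cv2.imwrite("pics/s4.png",cv2.resize(im[80:200,190:350,::-1],(800,600),interpolation=cv2.INTER_CUBIC))
print(s["time"])
E
```

```text
True 12.0 [0.4985 0.345  0.3205] [0.765  0.3105 1.0598]
0.3195 [0.4986 0.3451 0.3197] [ 0.8547 -0.7091  2.4198]
0.3185 [0.4986 0.3451 0.3187] [0.9491 0.9258 2.9688]
0.3175 [0.4986 0.345  0.3176] [ 0.1305 -0.0018  4.6469]
0.3165 [0.4986 0.3451 0.3166] [0.7147 0.1308 3.9079]
0.3155 [0.4986 0.3451 0.3165] [-1.2765 -0.55    8.9118]
0.3145 [0.4986 0.3451 0.3164] [-2.5752 -1.9465 15.0765]
13.5
```

View pics/s4.png

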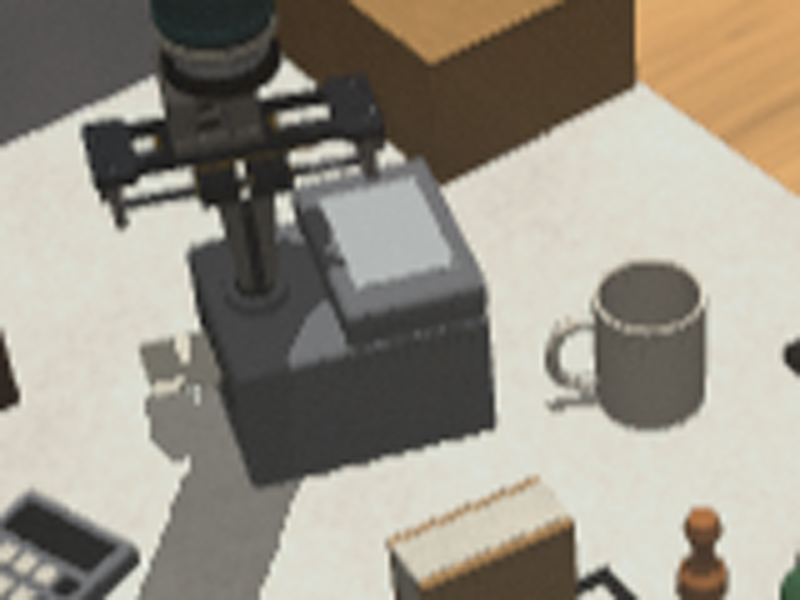

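```bash
python3 - <<'E'
from h import *
np.set_printoptions(precision=4,suppress=True)
x,y=.4985,.345
# slow averaged force profile upward from the bottom
def F(n=8):
    v=[]
    for _ in range(n): robot.pause(.03); v.append(robot.read_state()["force"])
    return np.mean(v,0)
for t in (.3145,.3165,.318,.3195,.321,.3225,.324,.330):
    robot.servo_line([x,y,t],max_speed=.03); print(t,robot.read_state()["tool_pos"][2],F())
print(robot.read_state()["time"])
E
```

```text
0.3145 0.31637962836407285 [-2.6244 -2.1195 15.1629]
0.3165 0.31678415596286935 [0.6061 0.1474 5.4846]
0.318 0.3179421864517645 [1.4154 0.6228 3.9617]
0.3195 0.3195591516638145 [2.0469 0.9609 3.0105]
0.321 0.32088499718796204 [1.2304 0.8493 2.6506]
0.3225 0.3223048503330532 [0.1386 0.0925 1.7418]
0.324 0.3238328071526523 [0.0875 0.0086 0.053 ]
0.33 0.33040835516796596 [ 0.287  -0.0697  0.0125]
17.7833
```

The profile shows contact at TCP z of about 0.3225 and a hard stop at 0.3164, so about 6 mm of travel with about 5 N just before the stop. The key went fully down and came back up. Now I'll retract and do a final check.

```bash
python3 - <<'E'
from h import *
robot.servo_line([.4985,.345,.42],max_speed=.2)
robot.pause(.5)
im=robot.snapshot("side"); cv2.imwrite("pics/s5.png",cv2.resize(im[90:320,170:460,::-1],(756,600),interpolation=cv2.INTER_CUBIC))
print(robot.read_state()["time"])
E
```

```text
18.9333
```

View pics/s5.png

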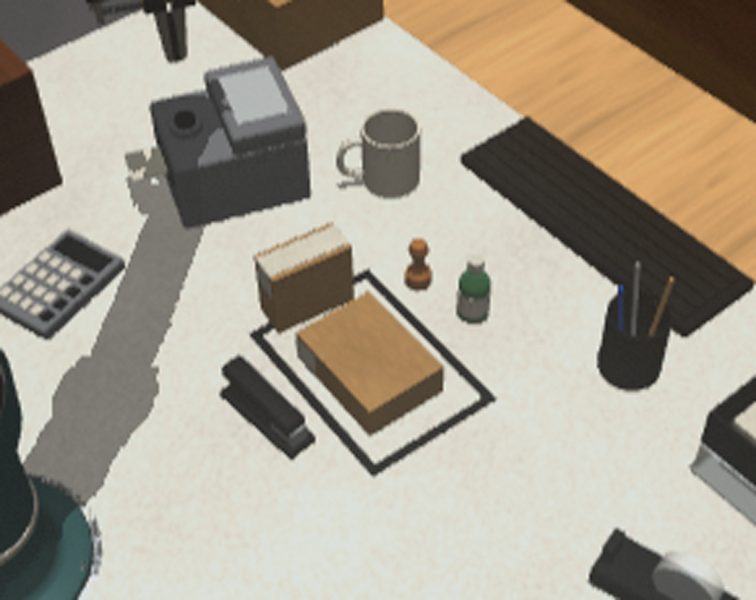

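The final view shows the tall carton flat inside the tape at (370,360). The short carton is standing where it was, the key is up at (185,120), and everything else is in place.

```bash
python3 -c "
from cell import robot
robot.job_done(); print(robot.read_state()['time'])"
```

```text
the job is handed in; nothing more can be done
the job is handed in; nothing more can be done
```

The job is done and handed in at about 19 s on the robot clock, against the 42 s limit. I tipped the tall carton over with the closed fingertips, then pressed the label printer's key and let it go.

- **Carton:** in the last side picture it lies flat on its broad side inside the tape. The short carton is still standing where it was, and nothing else has visibly moved.
- **Key:** it travelled about 6 mm, with about 5 N on it just before a hard stop. I then pressed to about 15 N. The force fell back to zero as the fingers rose, and the key looks up in the last picture.
- **Disagreements:** the scene camera put the key about 37 mm from the side camera's estimate, because the printer's back part partly hides it there. I used the wrist and side views together instead. They agreed to within 1 pixel but put the key top about 6 mm lower than where the fingers met it.

No check failed.

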